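# Angle the drip tray past the post into its bay

### The job

Push the long drip tray along the counter into its bay: work the orange end in behind the steel post first, then swing the black end in, so that the tray lies inside the bay, flush along the back wall. Only push it, without gripping or lifting it, and leave the tamper, the cup and the brass pitcher where they stand.

Things in the scene. Friction and masses are not known exactly. Their poses are not given: they have to be found in the camera images.
- tray: slim closed steel drip tray with a slatted grille top: a flat-sided block 45 mm wide (own x), 240 mm long (own y), 24 mm high, 0.35 to 0.7 kg, loose on the counter. Origin: centre of the underside; z up. Its -y end has an orange cap, its +y end a black one. Slides with dry friction (coefficient about 0.6).
- orange_end (a point): middle of the orange end face of the tray, 120 mm from the tray's centre along its own -y, 11 mm up
- black_end (a point): middle of the black end face of the tray, 120 mm from the tray's centre along its own +y, 11 mm up
- bay: fixed dark steel bay, open to the robot, no floor (a dark strip marks it). Origin: counter level, middle of the back wall's inner face; x points into that wall, away from the robot, y along it, z up. Back wall 30 mm high, 12 mm thick; side cheeks 22 mm high, 12 mm thick, inner faces at y = -140 and +140 mm, reaching from the back wall to x = -45 mm. Turned at most 6 degrees from the robot's axes.
- post: fixed round steel post, 26 mm diameter, 45 mm high, before the bay's -y part: axis 90 mm from the back wall (bay frame x = -90 mm, y between -100 and -80 mm). 77 mm lie free between post and back wall; the mouth between post and +y cheek is shorter than the tray. Origin: centre of its foot; axes parallel to the bay's.
- tamper: loose steel coffee tamper, 58 mm wide, 86 mm high; leave alone. Origin: centre of its underside
- cup: loose white mug, 72 mm wide, 62 mm high; leave alone. Origin: centre of its underside
- pitcher: loose brass-coloured milk pitcher, 84 mm wide, 110 mm high, right of the bay; leave alone. Origin: centre of its underside

How it is judged:
By the outcome, as a careful person would: the job done as asked, in the order asked, and still so for the second after the job is handed in, with the robot touching nothing.
It also fails if it takes over 72 s, if anything falls off the work surface, if the arm or the gripper's body presses on something with over 40 N, if the wrist force passes 120 N, or if a joint passes its speed limit or range.

### The arm

A 7-joint arm with a two-finger parallel gripper is mounted at the origin on the work surface. World frame = base frame: x ahead of the robot, y to its left, z up, the work surface at z = 0. Lengths are in m, angles in rad, forces in N, time in s.
With the tool pointing down it reaches from about 0.425 to 0.925 m from the base axis. Payload 6.8 kg.
Tool frame: the origin (TCP) lies between the finger pads; the fingertips stand 22 mm ahead of it and the grasp point (between the pads) lies 3 mm ahead of it (bot.tip_reach is the distance from the TCP to the fingertips, in m); z points along the fingers, x is the direction in which the jaws open and shut, and the axes are right-handed (so a half turn about z gives the same grasp; the last joint's range is limited). The gripper opens to 85 mm and grips with 20 to 120 N. Pads are 22 mm wide; open, the fingers measure 114 mm over their backs; the gripper's body (76 mm by 85 mm) begins 54 mm behind the grasp point. The pads swing forward as they close: fully open they stand 13 mm farther back than shut.
Start: joints at [1.056, 0.477, 0.022, 1.555, -0.011, 1.109, -0.083], TCP at [0.267, -0.62, 0.253] pointing down, gripper open.
Joint ranges: [-2.96, 2.96], [-0.34, 2.1], [-1.41, 1.46], [0.24, 2.44], [-1.37, 4.51], [0.17, 1.92], [-2.96, 2.96]. Speed limits (rad/s): [2.39, 2.39, 3.14, 3.14, 3.14, 3.14, 3.14].

### API

Orientations are given as a unit quaternion [w, x, y, z].
In Python, from station import bot gives the robot as it stands.
- The arm moves only by the tool step_arm, never from a script. Its argument "targets" is a list of rows, each a list of 5 numbers: the shift along the tool's x, y, z in mm, then the turn about the tool's z in degrees, then the closure, from 0 (fully open) to 1 (shut). In form: [[dx, dy, dz, spin, jaw], ...]. A call has 1 to 20 rows; each row is the pose to reach, as a shift and turn from the pose commanded when the call began, along the tool's axes at that moment; what a row does not reach only later rows make up. A row lasts 1/12 s, in which the tool goes at most 41.7 mm and 7.16 degrees, less where a joint would pass 70% of its speed; a pose out of reach is approached as far as the arm can. A call with a gripper value outside its range is refused whole. The fingers move at their own pace and stop on an object; "newtons" is the grip in N (left out, the last holds). Time passes only in rows, so rows that repeat a pose let the fingers close. It gives the time, the measured TCP pose, the force and the opening at its end, in the units of the state.
- bot.get_obs(): the state, without advancing time (a new reading comes with each control period).
- bot.read_camera(name): name is "scene" or "top"; returns a dict with "frame" (400x640x3 uint8, red, green, blue), "z_map" (400x640 float32, m along the optical axis (not along the pixel's ray), 0 where there is no reading), "fov_y" (degrees; the focal length in pixels is half the picture's height over the tangent of half this angle, whatever the lens; pixels are square), "cx", "cy" (the principal point, pixels), "R" (3x3) and "t" (3): a world point X has camera coordinates R X + t. Camera axes: x right, y down, z forward; pixel columns grow to the right and rows downward; lengths in m; the calibration is good to about 2 mm. A picture is of the moment at which its call begins.
- bot.hand_in(): hands the job in, once; it reports no verdict.
The state is a dict: "t": time; "q": joint angles; "joint_vel": joint speeds; "joint_torque": joint torques, N m; "eef_pos": TCP position; "tool_rot": TCP orientation; "contact_force": force on the tool from outside, world axes, zero at the start; "torque": the same for the moment, N m; "gripper_width": opening from 0.0 (shut) to 1.0 (fully open).
Only numpy, scipy, OpenCV 4.12 (cv2) and the standard library are available. Lean on these libraries where they do the work, as an engineer would, in place of code of your own. Each camera call takes 0.05 s, during which the arm holds its last target.

## Working session

There is one attempt and no reset: what is moved stays moved. The work goes in short steps, Python scripts to look and compute and a tool call to move; the robot and the scene stay as the last step left them, time stands still between calls to the robot, and variables do not carry over. Pictures are saved under pics/ and viewed, and the job is handed in when it is done.

Besides the shell and the picture viewer there is one more tool, called after "Request:" as name([rows], argument=value, ...), one row to a line, values as JSON. step_arm: Moves the arm, as the interface text tells. Its arguments: {"type":"object","properties":{"targets":{"type":"array"},"newtons":{"type":"number"}},"required":["targets"]}

```bash
ls; mkdir -p pics
python3 - <<'E'
from station import bot
import cv2,numpy as np
o=bot.get_obs(); print({k:np.round(v,3).tolist() for k,v in o.items()}, bot.tip_reach)
for n in("scene","top"):
    c=bot.read_camera(n); cv2.imwrite(f"pics/{n}0.png",c["frame"][...,::-1]); np.savez(f"{n}0.npz",**c)
    print(n,c["fov_y"],c["cx"],c["cy"],c["R"],c["t"], -np.array(c["R"]).T@c["t"])
E
```

```text
pics
{'t': 0.0, 'q': [1.056, 0.478, 0.022, 1.556, -0.011, 1.109, -0.083], 'joint_vel': [-0.0, 0.001, -0.001, 0.0, -0.0, 0.001, -0.001], 'joint_torque': [0.001, -59.645, 1.608, -28.119, 0.012, 0.009, 0.0], 'eef_pos': [0.267, -0.619, 0.252], 'tool_rot': [-0.0, 0.835, -0.55, -0.001], 'contact_force': [-0.715, 0.141, 0.314], 'torque': [-0.006, -0.016, 0.004], 'gripper_width': 1.001} 0.022
scene 49.532364072558785 316.59441340122333 192.96701615991566 [[ 0.80168248  0.5976469   0.01110763]
 [ 0.42205694 -0.55279205 -0.71853246]
 [-0.42328849  0.58072294 -0.69540472]] [-0.43361602 -0.23019333  1.32982137] [ 1.00767514 -0.64035754  0.76417913]
top 44.94041768835247 316.2922096205704 202.17879133844778 [[-0.03052269 -0.99952789 -0.00351623]
 [-0.99687989  0.03069765 -0.07271956]
 [ 0.07279316  0.00128567 -0.99734623]] [-0.00938233  0.58900852  1.24666337] [ 0.49613581 -0.02906187  1.28615446]
```

View pics/top0.png

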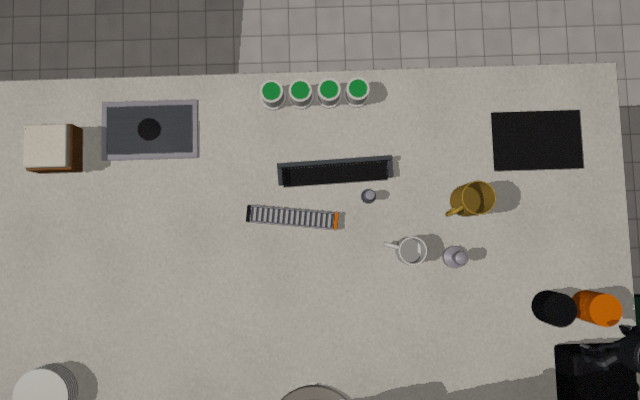

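View pics/scene0.png

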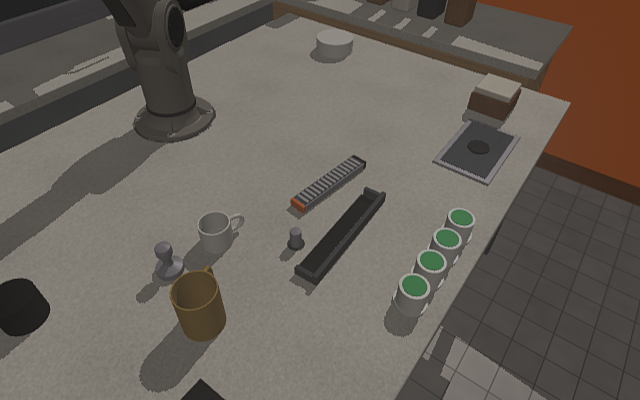

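The tray is at about (293,217) in the top view with its orange end at (337,220). The post is at (369,196), the bay runs from (278,170) to (392,165), the cup is at (412,250), the tamper at (455,257) and the pitcher at (473,198). I'll enlarge that area.

```bash
cat > h.py <<'E'
import numpy as np,cv2
def load(n): return dict(np.load(n))
def f(c): return 200/np.tan(np.radians(float(c["fov_y"]))/2)
def ray(c,u,v,z):
    "pixel -> world on plane z"
    R,t=np.array(c["R"]),np.array(c["t"]); C=-R.T@t
    d=R.T@np.array([(u-c["cx"])/f(c),(v-c["cy"])/f(c),1]); return C+d*(z-C[2])/d[2]
def proj(c,X):
    p=np.atleast_2d(X)@np.array(c["R"]).T+c["t"]; return np.c_[p[:,0]/p[:,2]*f(c)+c["cx"],p[:,1]/p[:,2]*f(c)+c["cy"]]
def crop(c,u0,v0,w,h,s,name):
    im=c["frame"][v0:v0+h,u0:u0+w,::-1]; im=cv2.resize(im,None,fx=s,fy=s,interpolation=cv2.INTER_CUBIC)
    for k in range(0,w,10): cv2.putText(im,str(u0+k),(k*s,8),0,.3,(0,255,255),1); cv2.line(im,(k*s,9),(k*s,14),(0,255,255),1)
    for k in range(0,h,10): cv2.putText(im,str(v0+k),(0,k*s+4),0,.3,(0,255,255),1)
    cv2.imwrite(name,im)
def cloud(c):
    v,u=np.mgrid[:400,:640]; z=c["z_map"]; P=np.stack([(u-c["cx"])/f(c)*z,(v-c["cy"])/f(c)*z,z],-1)
    return (P-c["t"])@np.array(c["R"])
E
python3 - <<'E'
from h import *
c=load("top0.npz"); crop(c,240,145,160,110,5,"pics/topc0.png")
P=cloud(c)
print("counter z",P[240:255,280:320,2].mean())
for n,(u,v) in dict(tray=(293,217),wall=(335,160),post=(369,194)).items(): print(n,P[v,u])
E
```

```text
counter z 0.004104461994435618
tray [0.5514516  0.03468789 0.02134338]
wall [ 0.69722065 -0.07986589  0.02925185]
post [ 0.60341553 -0.16350184  0.04779561]
```

View pics/topc0.png

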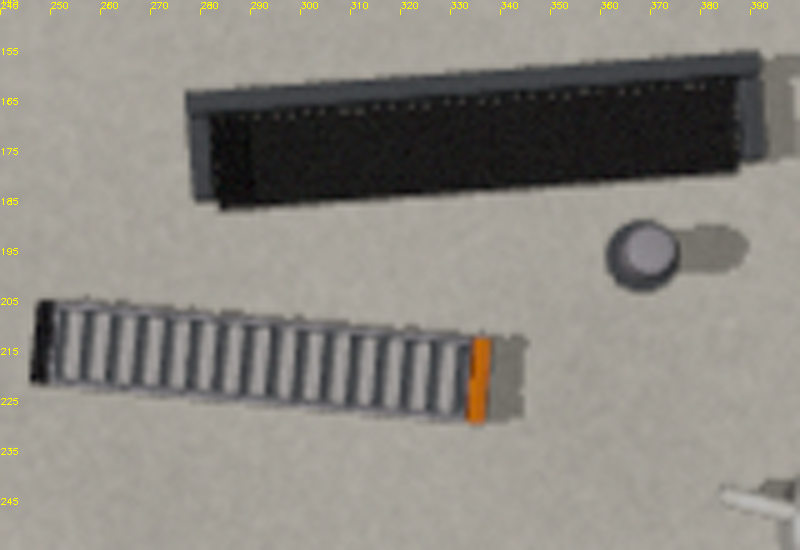

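Run:
```python
from h import *
c=load("top0.npz")
def w(x,y,z): return ray(c,(x+.5)/5-.5+240,(y+.5)/5-.5+145,z)[:2]
b1,b2,o1,o2=[w(*p,.024) for p in((38,300),(32,382),(491,338),(487,422))]
print("tray",b1,b2,o1,o2)
print("len",np.linalg.norm((b1+b2-o1-o2)/2),"w",np.linalg.norm(b1-b2),np.linalg.norm(o1-o2)); d=(b1+b2-o1-o2)/2
print("centre",(b1+b2+o1+o2)/4,"ydir angle",np.degrees(np.arctan2(d[1],d[0])))
A,B=w(186,91,.03),w(760,52,.03); a,b=w(188,113,.03),w(762,74,.03); print("wall outer",A,B,np.linalg.norm(A-B),"inner",a,b)
e=A-B; e/=np.linalg.norm(e); th=np.arctan2(-e[0],e[1]); print("bay yaw",np.degrees(th))
o=(A+B)/2-12e-3*np.array([np.cos(th),np.sin(th)]); print("bay origin",o)
T=lambda p:np.array([[np.cos(th),np.sin(th)],[-np.sin(th),np.cos(th)]])@(p-o)
for n,p in dict(lo=(194,202),li=(214,200),ri=(740,160),ro=(766,160)).items(): print(n,T(w(*p,.022)))
p=w(650,248,.045); print("post",p,T(p)); p=w(643,292,0);print("post front foot",p,T(p))
for n,p in dict(b1=b1,b2=b2,o1=o1,o2=o2).items(): print(n,T(p))
P=cloud(c)
for n,(u0,u1,v0,v1) in dict(cup=(385,430,230,272),tamper=(436,475,240,275),pitcher=(440,500,175,220)).items():
    q=P[v0:v1,u0:u1].reshape(-1,3); q=q[q[:,2]>.02]; print(n,q.min(0),q.max(0),np.median(q[q[:,2]>q[:,2].max()-.012],0))
c=load("scene0.npz"); crop(c,230,140,180,160,4,"pics/scenec0.png")
```

```text
tray [0.58747153 0.15352149] [0.54465522 0.15751889] [ 0.56028666 -0.08280178] [ 0.5165417  -0.07923851]
len 0.2381508048545884 w 0.04300250989668863 0.04388984304952858
centre [0.55223878 0.03725002] ydir angle 83.33295267399575
wall outer [0.69444151 0.07285887] [ 0.70570898 -0.22858388] 0.3016532533915136 inner [0.68278799 0.07209715] [ 0.69404394 -0.22914379]
bay yaw 2.1406325454144923
bay origin [ 0.68808362 -0.07831073]
lo [-0.04575334  0.15087486]
li [-0.04541583  0.14031519]
ri [-0.04318513 -0.1371171 ]
ro [-0.04411842 -0.1507538 ]
post [ 0.60309331 -0.16532954] [-0.08818136 -0.08378349]
post front foot [ 0.58355574 -0.16563425] [-0.10771668 -0.08335821]
b1 [-0.09188239  0.23542854]
b2 [-0.13451951  0.24102244]
o1 [-0.12787552  0.00028561]
o2 [-0.17145686  0.00548037]
cup [ 0.42181642 -0.30009381  0.02016599] [ 0.49613581 -0.02906187  1.28615446] [ 0.49613581 -0.02906187  1.28615446]
tamper [ 0.4085978  -0.39737079  0.02003606] [ 0.49613581 -0.02906187  1.28615446] [ 0.49613581 -0.02906187  1.28615446]
pitcher [ 0.49613581 -0.46463199  0.02005224] [ 0.62228731 -0.02906187  1.28615446] [ 0.49613581 -0.02906187  1.28615446]
```

View pics/scenec0.png

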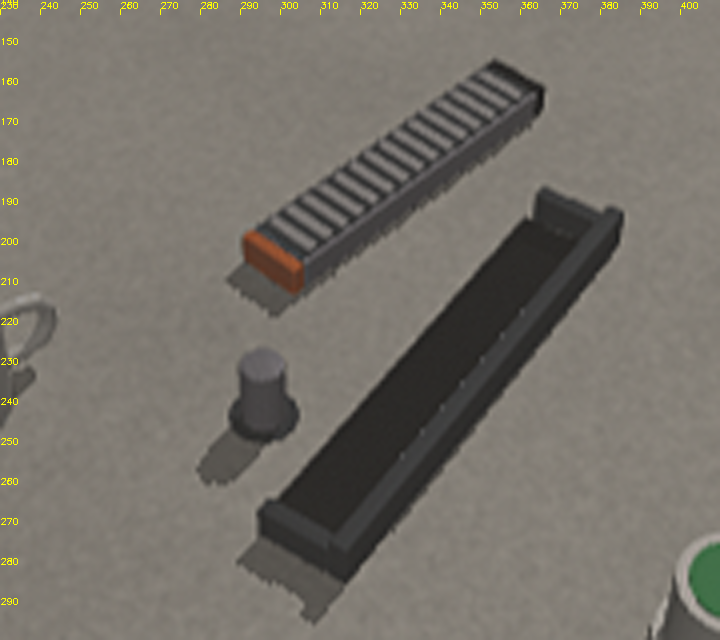

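```bash
cat >> h.py <<'E'
from scipy.spatial.transform import Rotation as Ro
def axes(o):
    q=o["tool_rot"]; return Ro.from_quat([q[1],q[2],q[3],q[0]]).as_matrix()
def to(o,X,ang=None):
    "shift (mm) in tool axes and spin (deg) to reach world TCP X with tool-x at world yaw ang"
    M=axes(o); s=M.T@(np.array(X)-o["eef_pos"])*1e3; a=np.degrees(np.arctan2(M[1,0],M[0,0]))
    sp=0 if ang is None else -((ang-a+180)%360-180)
    print("shift",np.round(s,1),"spin",round(sp,1),"toolx yaw",round(a,1)); return s,sp
# bay
BO=np.array([.6881,-.0783]); BT=np.radians(2.14)
BR=np.array([[np.cos(BT),-np.sin(BT)],[np.sin(BT),np.cos(BT)]])
def b2w(p): return BO+BR@np.array(p)
def w2b(p): return BR.T@(np.array(p)-BO)
E
python3 - <<'E'
from h import *
from station import bot
o=bot.get_obs(); print(np.round(o["eef_pos"],4)); to(o,[.480,-.060,.06],5)
E
```

```text
[ 0.2669 -0.6194  0.2524]
shift [-429.1 -417.1  193.1] spin -71.7 toolx yaw -66.7
```

Request:
step_arm([
  [-430,-417,60,-72,1],
  [-430,-417,60,-72,1],
  [-430,-417,60,-72,1],
  [-430,-417,60,-72,1],
  [-430,-417,60,-72,1],
  [-430,-417,60,-72,1],
  [-430,-417,60,-72,1],
  [-430,-417,60,-72,1],
  [-430,-417,60,-72,1],
  [-430,-417,60,-72,1],
  [-430,-417,60,-72,1],
  [-430,-417,60,-72,1],
  [-430,-417,60,-72,1],
  [-430,-417,60,-72,1],
  [-430,-417,60,-72,1],
  [-430,-417,60,-72,1],
  [-430,-417,130,-72,1],
  [-430,-417,185,-72,1],
  [-430,-417,185,-72,1],
  [-430,-417,185,-72,1],
])

```text
t: 1.77
eef_pos: [0.4741, -0.0607, 0.0615]
tool_rot: [-0.001, 0.999, 0.046, -0.007]
contact_force: [-1.3, 0.7, -1.0]
gripper_width: 0.001
```

```bash
cat > snap.py <<'E'
import sys; from h import *; from station import bot
k=sys.argv[1]
for n in("scene","top"):
    c=bot.read_camera(n); np.savez(f"{n}{k}.npz",**c)
    if n=="top": crop(c,240,145,160,110,5,f"pics/topc{k}.png")
    else: crop(c,220,110,190,145,4,f"pics/scenec{k}.png")
o=bot.get_obs(); print(round(o["t"],2),np.round(o["eef_pos"],4),np.round(o["contact_force"],1),o["gripper_width"]); to(o,o["eef_pos"])
E
python3 snap.py 1
```

```text
1.87 [ 0.4787 -0.0605  0.0678] [0.4 0.4 0.1] 0.0017081566174075745
shift [0. 0. 0.] spin 0 toolx yaw 5.3
```

View pics/scenec1.png

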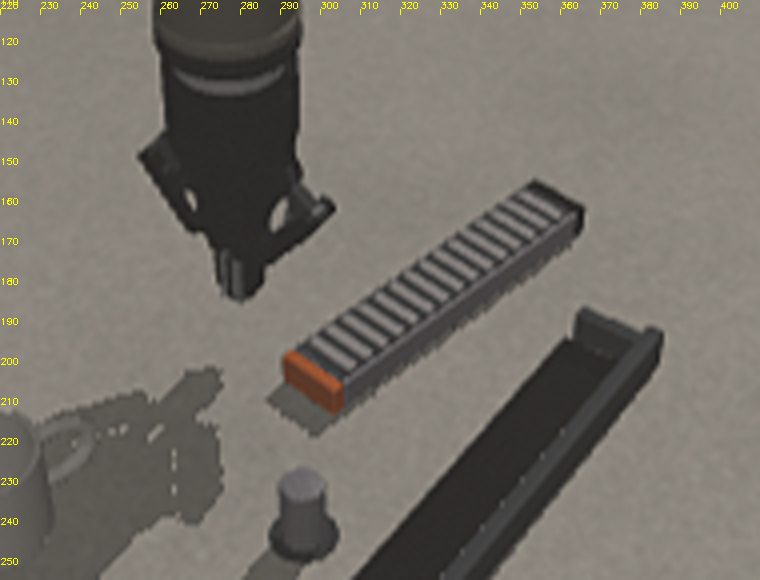

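View pics/topc1.png

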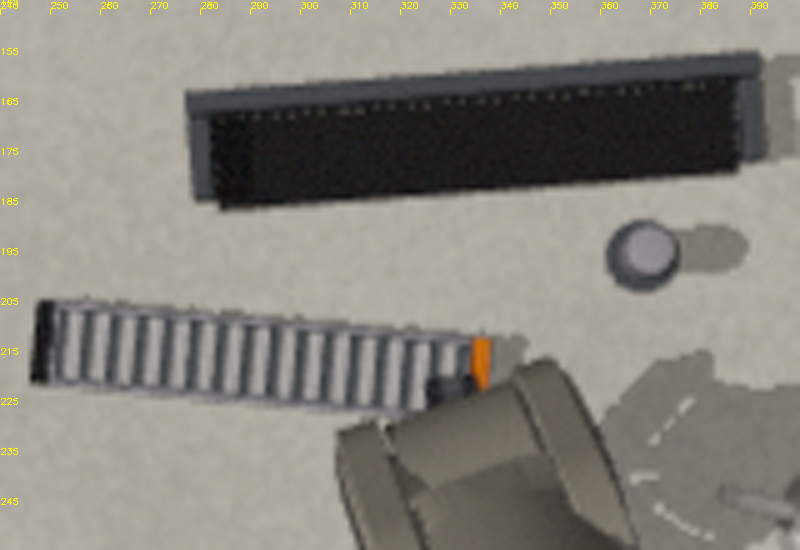

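Run:
```python
from h import *
from station import bot
c=load("scene1.npz"); o=bot.get_obs(); p=o["eef_pos"]
for d in(0,.009,.022,.035): print(d,proj(c,p-[0,0,d]))
to(o,[.483,-.060,.031],5)
```

```text
0 [[281.22335849 174.96005464]]
0.009 [[281.39272436 177.73415175]]
0.022 [[281.63383388 181.68336078]]
0.035 [[281.87086646 185.56579235]]
shift [ 4.5 -0.1 36.7] spin 0.3 toolx yaw 5.3
```

Run:
```python
from h import *
from station import bot
o=bot.get_obs(); to(o,[.495,-.002,.032],5)
```

```text
shift [ 21.8 -56.7  35.7] spin 0.3 toolx yaw 5.3
```

Request:
step_arm([
  [10,-28,10,0,1],
  [20,-56,20,0,1],
  [20,-56,30,0,1],
  [20,-56,36,0,1],
  [20,-56,36,0,1],
])

```text
t: 2.28
eef_pos: [0.4954, -0.0032, 0.0336]
tool_rot: [0.001, 0.999, 0.046, 0.001]
contact_force: [0.0, -0.9, 0.0]
gripper_width: -0.001
```

Request:
step_arm([
  [7,0,0,0,1],
  [14,0,0,0,1],
  [21,0,0,0,1],
  [28,0,0,0,1],
  [35,0,0,0,1],
  [42,0,0,0,1],
  [49,0,0,0,1],
  [56,0,0,0,1],
  [56,0,0,0,1],
])

```text
t: 3.03
eef_pos: [0.5522, 0.0023, 0.0328]
tool_rot: [0.0, 0.999, 0.046, 0.001]
contact_force: [-0.4, 0.1, 1.2]
gripper_width: 0.002
```

```bash
python3 snap.py 2
```

```text
3.13 [0.5514 0.0027 0.0325] [-0.4  0.9 -0.4] -9.140990835064636e-05
shift [0. 0. 0.] spin 0 toolx yaw 5.3
```

View pics/scenec2.png

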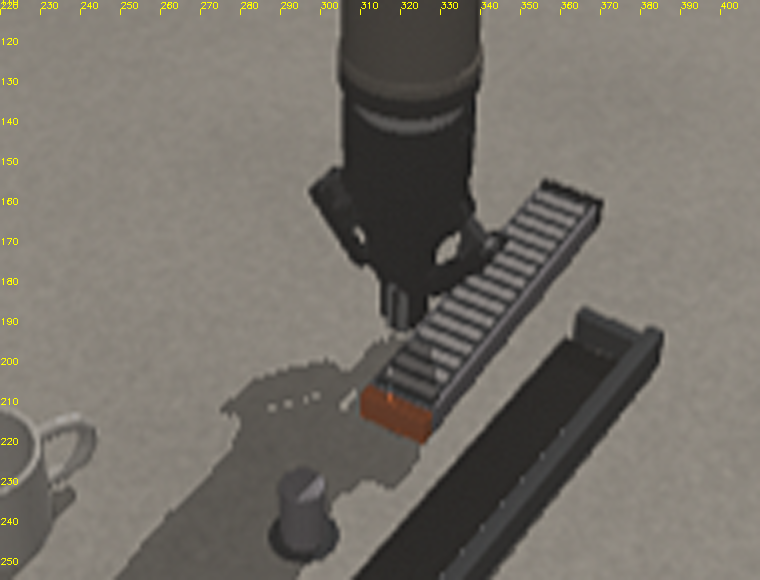

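View pics/topc2.png

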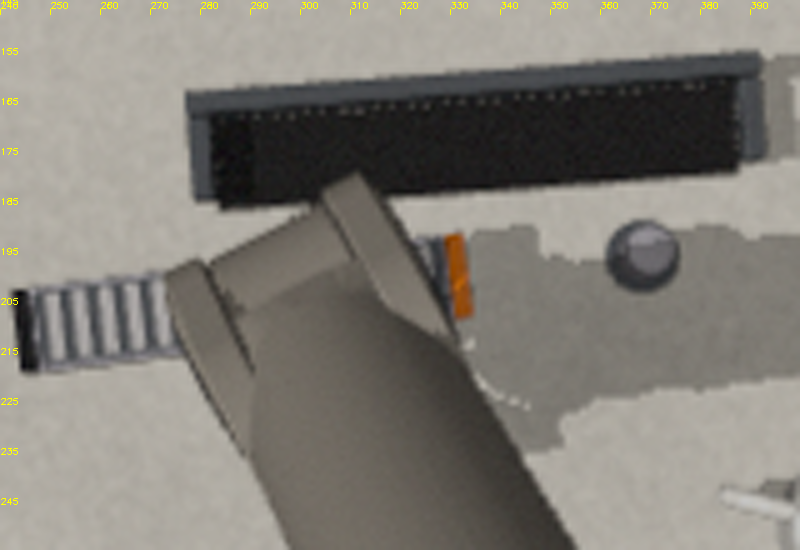

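```bash
cat >> h.py <<'E'
def pc(c,x,y,z): return ray(c,(x+.5)/5-.5+240,(y+.5)/5-.5+145,z)[:2]
def tray(c,pts):
    "pts black-far, black-near, orange-far, orange-near in topc crop px"
    P=[w2b(pc(c,*p,.024)) for p in pts]; b=(P[0]+P[1])/2; o=(P[2]+P[3])/2; d=b-o; L=np.linalg.norm(d)
    print("bay frame mm: black",np.round(b*1e3,1),"orange",np.round(o*1e3,1),"L",round(L*1e3,1),"W",np.round([np.linalg.norm(P[0]-P[1])*1e3,np.linalg.norm(P[2]-P[3])*1e3],1),"phi",round(np.degrees(np.arctan2(-d[0],d[1])),2),"corners",np.round(np.array(P)*1e3,1).tolist())
    return b,o
E
python3 - <<'E'
from h import *
c=load("top2.npz"); tray(c,[(13,291),(25,372),(463,234),(473,317)])
c=load("top0.npz"); tray(c,((38,300),(32,382),(491,338),(487,422)))
E
```

```text
bay frame mm: black [-107.7  246.3] orange [-94.4  10. ] L 236.7 W [43.  43.9] phi 3.22 corners [[-86.3, 248.2], [-129.1, 244.4], [-72.5, 11.0], [-116.3, 8.9]]
bay frame mm: black [-113.2  238.2] orange [-149.7    2.9] L 238.2 W [43.  43.9] phi -8.81 corners [[-91.9, 235.4], [-134.5, 241.0], [-127.9, 0.3], [-171.5, 5.5]]
```

Request:
step_arm([
  [7,0,0,0,1],
  [14,0,0,0,1],
  [21,0,0,0,1],
  [28,0,0,0,1],
  [28,0,0,0,1],
  [0,0,0,0,1],
  [-30,0,0,0,1],
  [-30,0,-60,0,1],
  [-30,-10,-100,0,1],
  [-30,-50,-100,0,1],
  [-30,-90,-100,0,1],
  [-30,-130,-100,0,1],
  [-30,-170,-100,0,1],
  [-30,-210,-100,0,1],
  [-30,-230,-100,0,1],
])

```text
t: 4.38
eef_pos: [0.4986, 0.2357, 0.1334]
tool_rot: [-0.002, 0.999, 0.049, 0.001]
contact_force: [-0.2, 0.1, 0.3]
gripper_width: -0.001
```

```bash
python3 snap.py 3
```

```text
4.48 [0.4985 0.2353 0.1332] [-0.5 -1.7  0. ] 0.0039392722224296
shift [0. 0. 0.] spin 0 toolx yaw 5.8
```

View pics/scenec3.png

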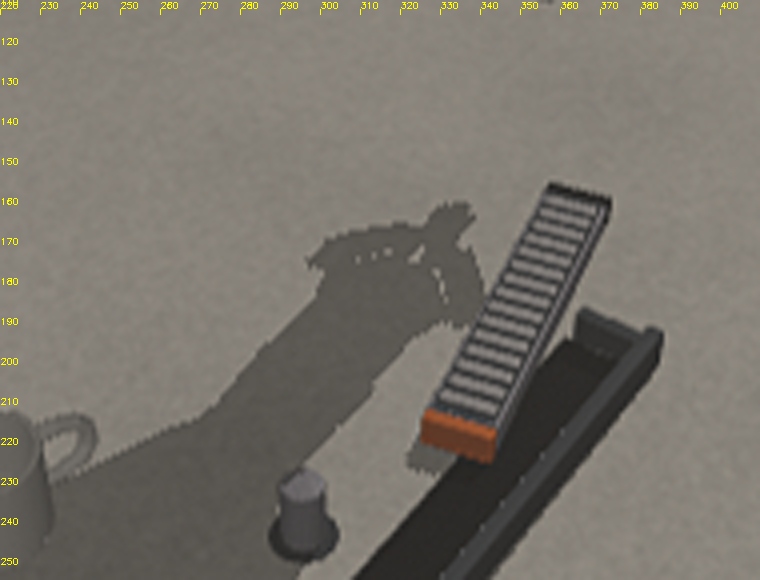

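View pics/topc3.png

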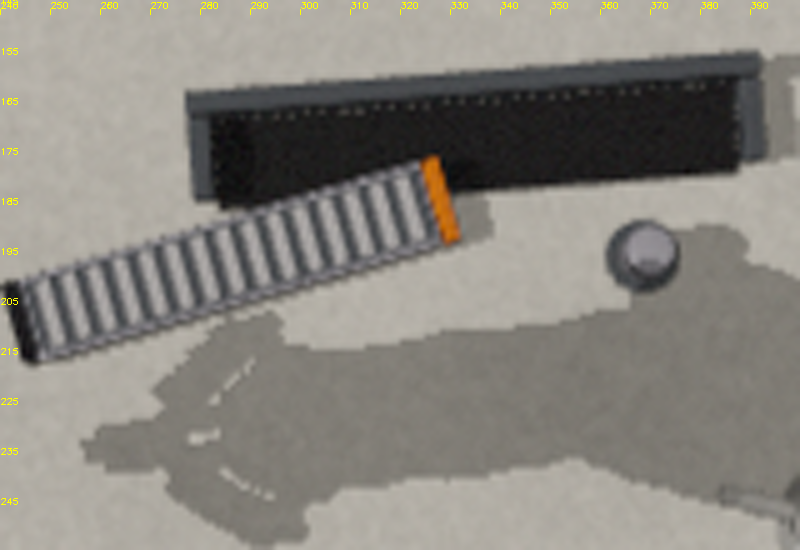

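Run:
```python
from h import *
c=load("top3.npz"); b,o=tray(c,[(4,284),(35,363),(435,156),(461,241)])
print(b2w(b),b2w(o))
```

```text
bay frame mm: black [-103.5  245.8] orange [-53.2  17.6] L 233.7 W [44.6 46.9] phi 12.43 corners [[-82.3, 252.7], [-124.7, 238.9], [-30.4, 22.8], [-76.1, 12.3]]
[0.57547473 0.1634573 ] [ 0.63425894 -0.06271599]
```

Run:
```python
from h import *
from station import bot
o=bot.get_obs(); to(o,[.5685,.192,.030],14.6)
# direction in the tool axes after spin:
```

```text
shift [ 65.1  50.5 103.1] spin -8.8 toolx yaw 5.8
```

Request:
step_arm([
  [33,25,0,-5,0.88],
  [65,50,20,-9,0.88],
  [65,50,60,-9,0.88],
  [65,50,90,-9,0.88],
  [65,50,103,-9,0.88],
  [65,50,103,-9,0.88],
])

```text
t: 4.98
eef_pos: [0.5669, 0.1835, 0.0262]
tool_rot: [0.001, 0.992, 0.124, -0.003]
contact_force: [-0.2, -0.4, -0.4]
gripper_width: 0.123
```

```bash
python3 snap.py 4
```

```text
5.08 [0.5688 0.1852 0.0298] [1.  0.8 0.1] 0.12096767758938608
shift [0. 0. 0.] spin 0 toolx yaw 14.3
```

View pics/scenec4.png

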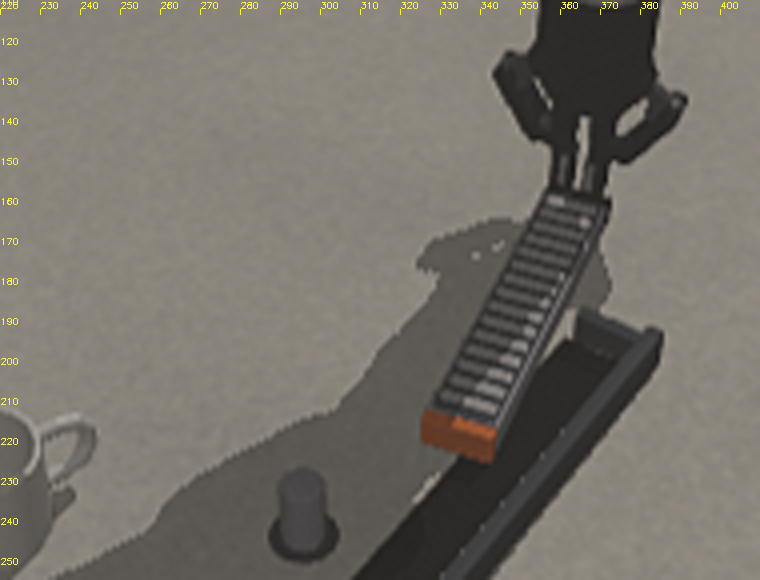

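Request:
step_arm([
  [0,8,0,0,0.88],
  [0,16,0,0,0.88],
  [0,24,0,0,0.88],
  [0,32,0,0,0.88],
  [0,40,0,0,0.88],
  [0,48,0,0,0.88],
  [0,56,0,0,0.88],
  [0,64,0,0,0.88],
  [0,72,0,0,0.88],
  [0,80,0,0,0.88],
  [0,80,0,0,0.88],
])

```text
t: 6.0
eef_pos: [0.5889, 0.1045, 0.0289]
tool_rot: [0.001, 0.992, 0.123, -0.0]
contact_force: [-0.4, -0.4, -0.5]
gripper_width: 0.118
```

```bash
python3 snap.py 5
```

```text
6.1 [0.5883 0.1059 0.0288] [ 0.1 -0.  -0.7] 0.12186421087508773
shift [0. 0. 0.] spin 0 toolx yaw 14.2
```

View pics/scenec5.png

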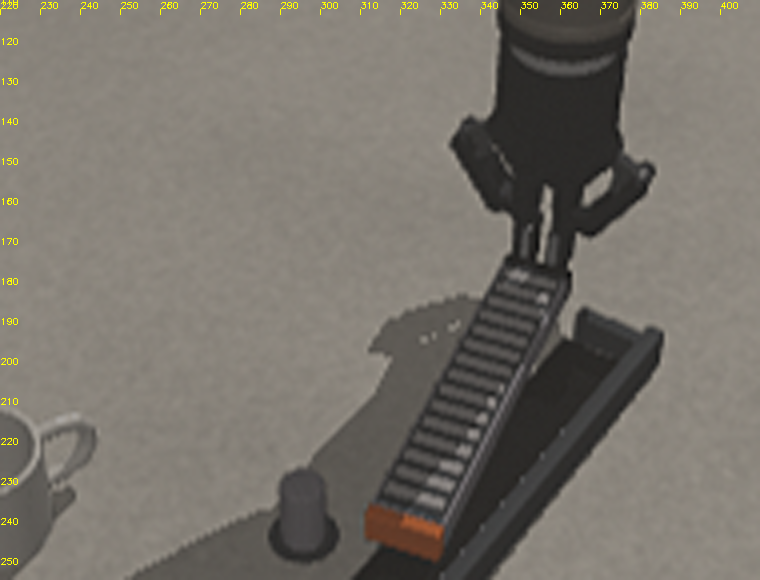

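View pics/topc5.png

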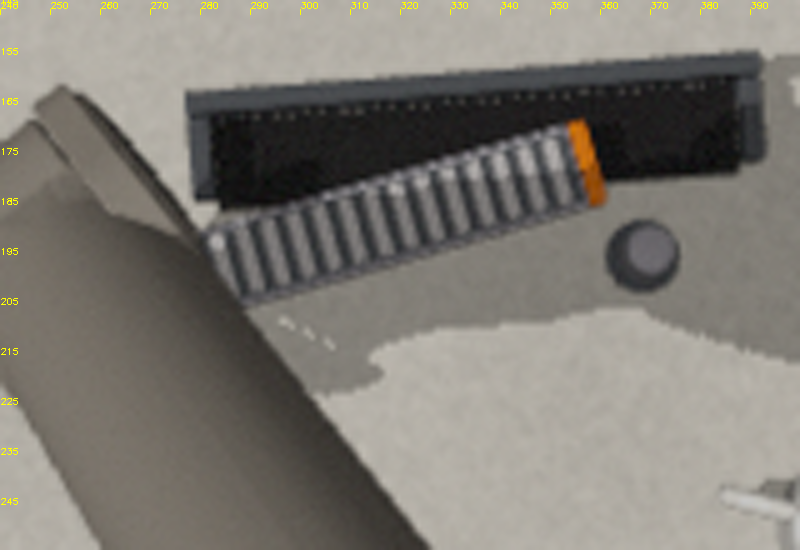

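Run:
```python
from h import *
c=load("top5.npz")
f1,n1=[w2b(pc(c,*p,.024))*1e3 for p in((582,120),(606,204))]
l=w2b(pc(c,245,304,.024))*1e3; d=l-n1; k=w2b(pc(c,230,222,.024))*1e3; d2=k-f1
print(f1,n1,(f1+n1)/2,l,np.degrees(np.arctan2(-d[0],d[1])),np.degrees(np.arctan2(-d2[0],d2[1])))
```

```text
[-16.65205535 -55.62343651] [-61.79810691 -64.90396001] [-39.22508113 -60.26369826] [-101.37255129  127.4164352 ] 11.62765167875535 12.34075749804515
```

Request:
step_arm([
  [0,8,0,0,0.88],
  [0,16,0,0,0.88],
  [0,24,0,0,0.88],
  [0,32,0,0,0.88],
  [0,40,0,0,0.88],
  [0,48,0,0,0.88],
  [0,57,0,0,0.88],
  [0,57,0,0,0.88],
  [0,57,0,0,0.88],
  [0,35,0,0,0.88],
  [0,35,0,0,0.88],
])

```text
t: 7.02
eef_pos: [0.5963, 0.0781, 0.0298]
tool_rot: [-0.001, 0.992, 0.126, 0.0]
contact_force: [-0.2, 1.5, 1.0]
gripper_width: 0.121
```

```bash
python3 snap.py 6
```

```text
7.12 [0.5969 0.0752 0.0296] [ 0.1  0.5 -0.1] 0.12247178924426863
shift [0. 0. 0.] spin 0 toolx yaw 14.5
```

View pics/scenec6.png

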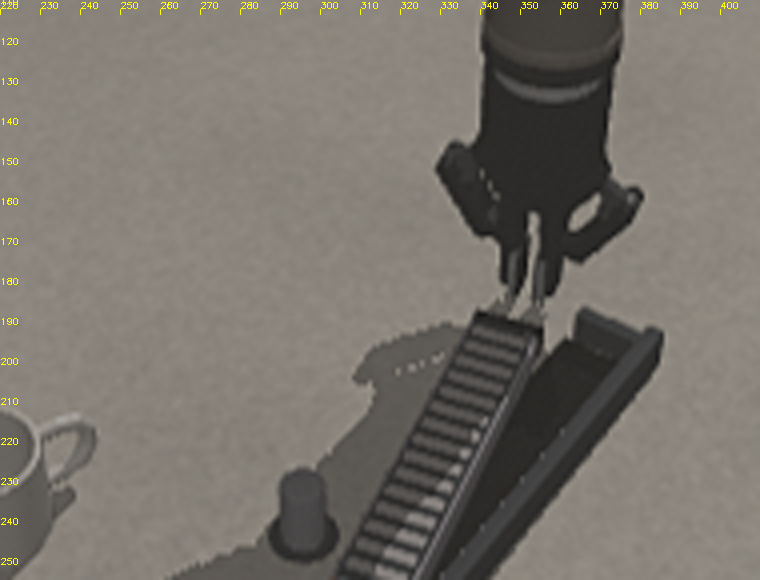

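View pics/topc6.png

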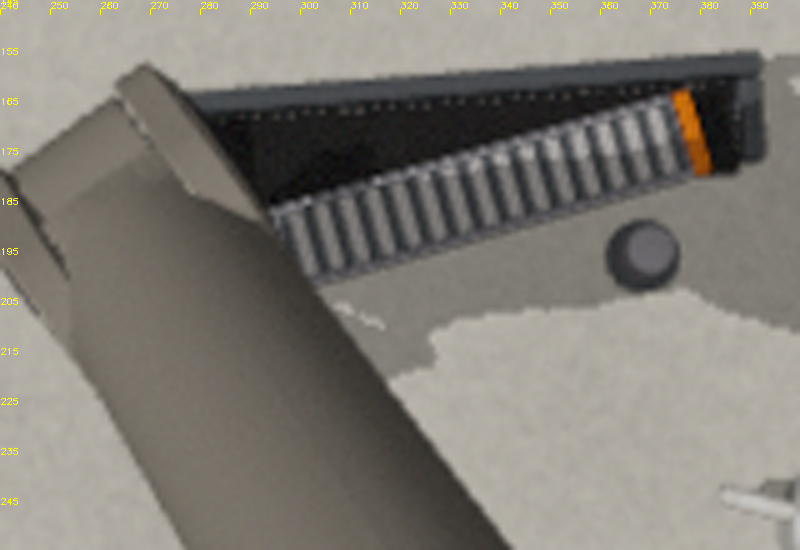

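Run:
```python
from h import *
from station import bot
c=load("top6.npz")
f1,n1=[w2b(pc(c,*p,.024))*1e3 for p in((688,90),(711,172))]
l=w2b(pc(c,322,286,.024))*1e3; d=l-n1; k=w2b(pc(c,275,210,.024))*1e3; d2=k-f1
m=(f1+n1)/2;ph=np.arctan2(-d[0],d[1])
print(f1,n1,m,l,np.degrees(ph),np.degrees(np.arctan2(-d2[0],d2[1])))
ph=np.radians(12); yd=np.array([-np.sin(ph),np.cos(ph)]); xd=np.array([np.cos(ph),np.sin(ph)])
print("black mid",m+240*yd)
P=m+220*yd-xd*(22.5+14.5+25); W=b2w(P/1e3); print(P,W)
o=bot.get_obs(); to(o,[*W,.10],5); to(o,[*W,.030],5)
```

```text
[  -4.5937959  -112.44214179] [ -48.71577707 -121.14182257] [ -26.65478649 -116.79198218] [-94.69215885  86.59087375] 12.479795471752508 12.382045547690712
black mid [-76.55359228 117.96344199]
[-133.04050971   85.50996515] [0.55195922 0.00218241]
shift [-61.7  59.5 -70.5] spin 9.5 toolx yaw 14.5
shift [-61.8  59.5  -0.5] spin 9.5 toolx yaw 14.5
```

Run:
```python
from h import *
from station import bot
m=np.array([-26.7,-116.8]);ph=np.radians(12.3); yd=np.array([-np.sin(ph),np.cos(ph)]); xd=np.array([np.cos(ph),np.sin(ph)])
P=m+172*yd-xd*(22.5+14.5+15); W=b2w(P/1e3); print(P,W)
o=bot.get_obs(); to(o,[*W,.10],5); to(o,[*W,.031],5)
```

```text
[-114.14759631   40.17425872] [ 0.57253185 -0.04241619]
shift [-53.  107.8 -70.5] spin 9.5 toolx yaw 14.5
shift [-53.  107.8  -1.5] spin 9.5 toolx yaw 14.5
```

Request:
step_arm([
  [0,-5,-30,0,1],
  [-20,0,-60,0,1],
  [-53,25,-60,5,1],
  [-53,60,-60,9,1],
  [-53,95,-60,9,1],
  [-53,108,-60,9,1],
  [-53,108,-30,9,1],
  [-53,108,-2,9,1],
  [-53,108,-2,9,1],
  [-53,108,-2,9,1],
])

```text
t: 7.95
eef_pos: [0.5713, -0.0442, 0.0304]
tool_rot: [-0.0, 0.999, 0.046, -0.002]
contact_force: [-0.7, -0.8, 0.3]
gripper_width: 0.0
```

Request:
step_arm([
  [7,0,0,0,1],
  [14,0,0,0,1],
  [21,0,0,0,1],
  [28,0,0,0,1],
  [34,0,0,0,1],
  [34,0,0,0,1],
])

```text
t: 8.45
eef_pos: [0.608, -0.0402, 0.0325]
tool_rot: [-0.0, 0.999, 0.047, 0.001]
contact_force: [-1.0, -0.1, 1.9]
gripper_width: -0.001
```

```bash
python3 snap.py 7
```

```text
8.55 [ 0.6074 -0.0406  0.0319] [-0.   0.1 -0.3] -0.002523757388683671
shift [0. 0. 0.] spin 0 toolx yaw 5.3
```

View pics/scenec7.png

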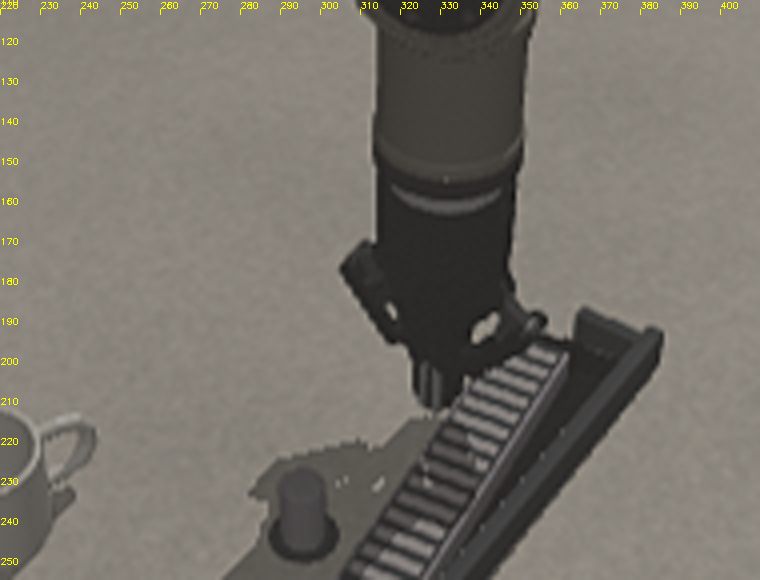

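View pics/topc7.png

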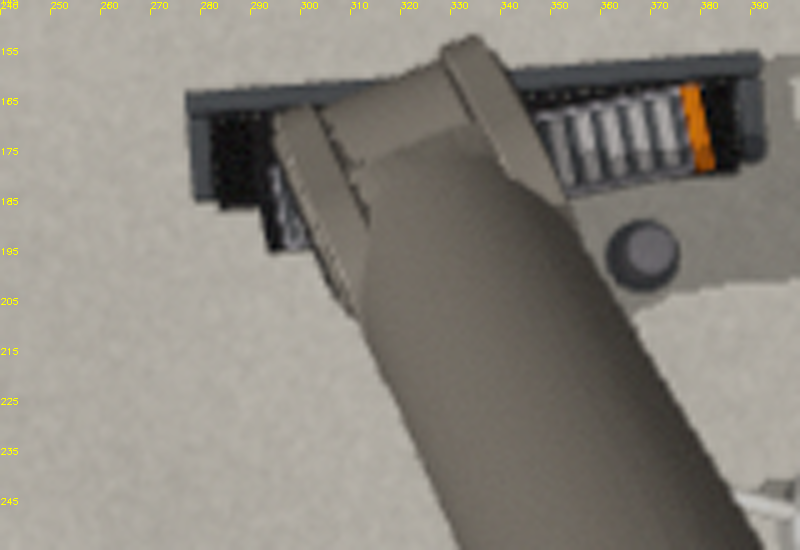

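Request:
step_arm([
  [6,0,0,0,1],
  [11,0,0,0,1],
  [15,0,0,0,1],
  [17,0,0,0,1],
  [17,0,0,0,1],
])

```text
t: 8.97
eef_pos: [0.624, -0.0391, 0.0313]
tool_rot: [-0.0, 0.999, 0.046, 0.0]
contact_force: [-0.8, 0.3, 0.1]
gripper_width: 0.002
```

```bash
python3 snap.py 8
```

```text
9.07 [ 0.6238 -0.0392  0.0313] [-0.2 -0.2  0.2] 0.002326144217622395
shift [0. 0. 0.] spin 0 toolx yaw 5.3
```

View pics/topc8.png

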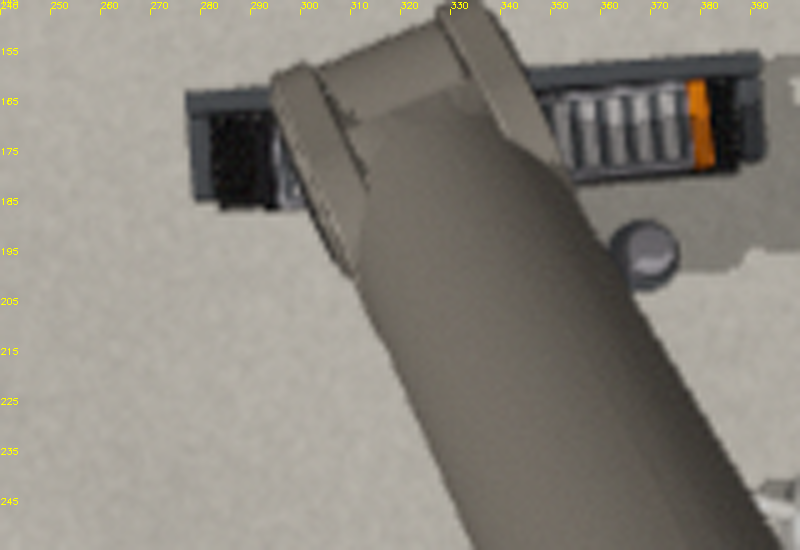

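Request:
step_arm([
  [1.5,0,0,0,1],
  [3,0,0,0,1],
  [4,0,0,0,1],
  [4,0,0,0,1],
])

```text
t: 9.4
eef_pos: [0.6271, -0.0389, 0.0313]
tool_rot: [0.0, 0.999, 0.046, -0.0]
contact_force: [-1.0, 0.4, 1.1]
gripper_width: 0.005
```

```bash
python3 snap.py 9
python3 - <<'E'
from h import *
from station import bot
print(w2b(bot.get_obs()["eef_pos"][:2]))
c=load("top9.npz"); crop(c,270,145,130,60,6,"pics/t9.png")
E
```

```text
9.5 [ 0.6271 -0.0389  0.0312] [-2.2 -0.2  0.7] -0.0002586127616937831
shift [0. 0. 0.] spin 0 toolx yaw 5.3
[-0.05952003  0.04166856]
```

View pics/t9.png

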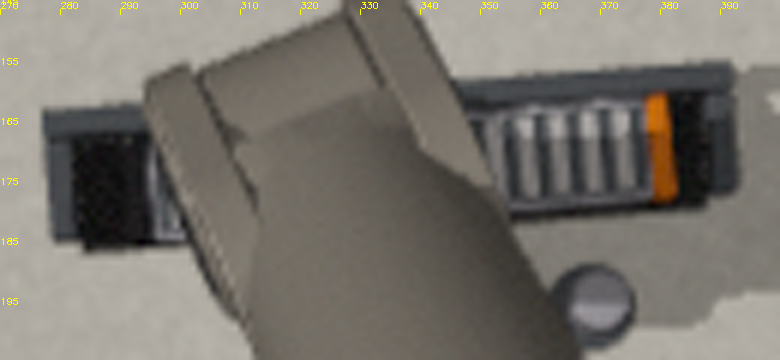

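Request:
step_arm([
  [-15,0,0,0,1],
  [-40,0,0,0,1],
  [-70,0,-20,0,1],
  [-90,-60,-60,30,1],
  [-90,-100,-60,30,1],
  [-90,-140,-60,30,1],
  [-90,-140,-60,30,1],
])

```text
t: 10.08
eef_pos: [0.525, 0.0969, 0.0932]
tool_rot: [-0.002, 0.979, -0.204, 0.002]
contact_force: [-0.0, 0.5, 0.2]
gripper_width: -0.002
```

```bash
python3 snap.py 10
python3 - <<'E'
from h import *
c=load("top10.npz"); crop(c,270,145,130,60,6,"pics/t10.png")
c=load("scene10.npz"); crop(c,285,175,110,115,5,"pics/s10.png")
E
```

```text
10.18 [0.525  0.0993 0.0929] [ 0.3 -0.3 -1.5] -0.0033215561969848857
shift [0. 0. 0.] spin 0 toolx yaw -23.0
```

View pics/t10.png

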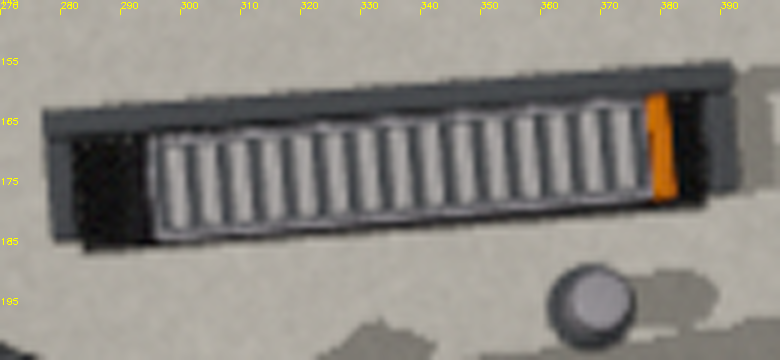

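View pics/s10.png

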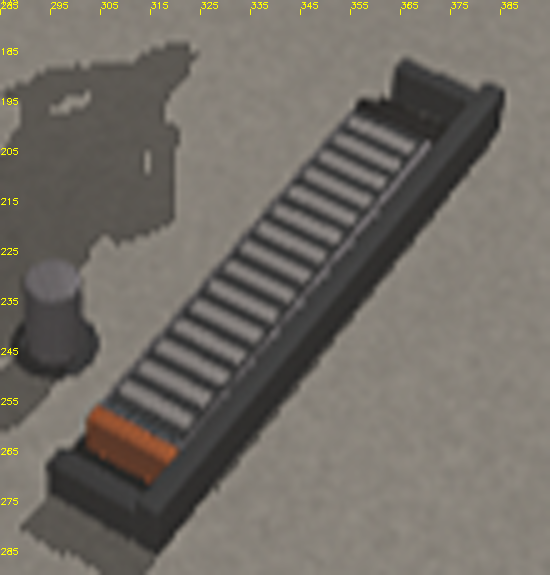

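Run:
```python
from h import *
from station import bot
c=load("top10.npz")
g=lambda x,y,z: w2b(ray(c,(x+.5)/6-.5+270,(y+.5)/6-.5+145,z)[:2])*1e3
print("black far/near",g(150,133,.024),g(155,241,.024),"orange",g(668,93,.024),g(679,199,.024),"wall in",g(48,134,.03),g(733,89,.03),"wall out",g(44,110,.03),g(733,63,.03))
o=bot.get_obs(); W=b2w([-.078,.005]); to(o,[*W,.09],-88); to(o,[*W,.026],-88)
```

```text
black far/near [ -0.71900016 105.21408906] [-48.38854939 106.10650248] orange [   1.40074204 -122.7136728 ] [ -45.59361536 -123.88547188] wall in [  0.9857332  149.44224687] [   0.30792046 -150.30391107] wall out [ 11.65281463 150.53058633] [  11.73803709 -151.21129107]
shift [146.9 128.2   2.6] spin 65.0 toolx yaw -23.0
shift [146.8 128.6  66.6] spin 65.0 toolx yaw -23.0
```

Run:
```python
from h import *
from station import bot
o=bot.get_obs(); W=b2w([-.078,.022]); to(o,[*W,.09],-88); to(o,[*W,.026],-88)
```

```text
shift [139.7 112.8   2.7] spin 65.0 toolx yaw -23.0
shift [139.5 113.2  66.7] spin 65.0 toolx yaw -23.0
```

Request:
step_arm([
  [40,30,0,7,0.35],
  [75,60,0,14,0.35],
  [105,85,0,21,0.35],
  [140,113,0,28,0.35],
  [140,113,0,35,0.35],
  [140,113,0,42,0.35],
  [140,113,0,49,0.35],
  [140,113,0,56,0.35],
  [140,113,0,65,0.35],
  [140,113,20,65,0.35],
  [140,113,40,65,0.35],
  [140,113,58,65,0.35],
  [140,113,63,65,0.35],
  [140,113,63,65,0.35],
])

```text
t: 11.35
eef_pos: [0.6074, -0.0678, 0.0268]
tool_rot: [0.001, 0.717, -0.697, -0.001]
contact_force: [0.0, -1.0, 0.8]
gripper_width: 0.653
```

```bash
python3 snap.py 11
python3 - <<'E'
from h import *
from station import bot
c=load("scene11.npz"); o=bot.get_obs(); p=o["eef_pos"]; print(w2b(p[:2])); M=axes(o)
for s in(-.034,.034):print([np.round(proj(c,p+M@np.array([s,0,d]))[0],1) for d in(.009,.022)])
E
```

```text
11.45 [ 0.6089 -0.0676  0.0289] [0.1 0.1 0.9] 0.6518648136131263
shift [0. 0. 0.] spin 0 toolx yaw -88.3
[-0.07870852  0.01361199]
[array([330.7, 205.8]), array([330.6, 209.5])]
[array([314.4, 223. ]), array([314.3, 226.7])]
```

View pics/scenec11.png

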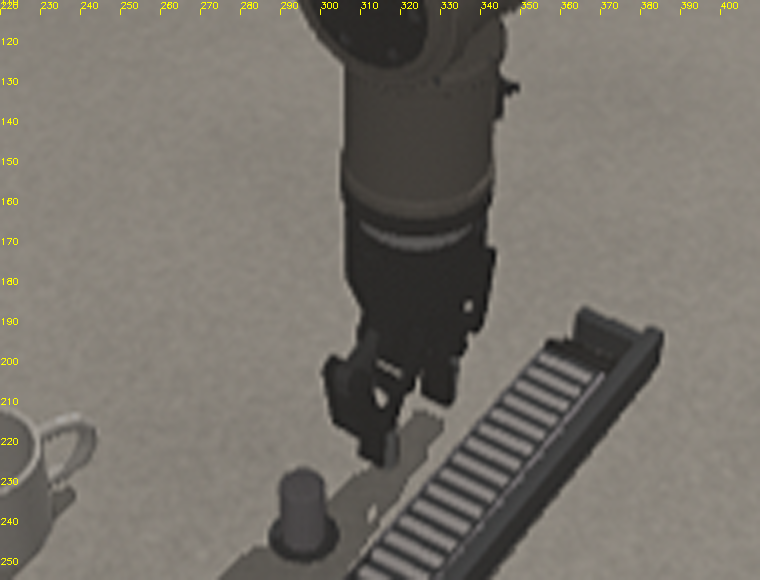

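Request:
step_arm([
  [-8,-8,0,0,0.35],
  [-8,-15,0,0,0.35],
  [-8,-20,0,0,0.35],
  [-8,-22,0,0,0.35],
  [-8,-23,0,0,0.35],
  [-8,-23,0,0,0.35],
])

```text
t: 11.95
eef_pos: [0.6314, -0.0584, 0.0284]
tool_rot: [-0.0, 0.717, -0.697, 0.0]
contact_force: [-0.8, -0.3, -0.4]
gripper_width: 0.646
```

Request:
step_arm([
  [0,-1,0,0,0.35],
  [0,-2,0,0,0.35],
  [0,-2,0,0,0.35],
])

```text
t: 12.2
eef_pos: [0.6325, -0.0585, 0.0282]
tool_rot: [0.001, 0.717, -0.697, -0.0]
contact_force: [-3.3, 0.1, 1.7]
gripper_width: 0.651
```

Request:
step_arm([
  [0,-1,0,0,0.35],
  [0,-2,0,0,0.35],
  [0,-2,0,0,0.35],
])

```text
t: 12.45
eef_pos: [0.6327, -0.0584, 0.0278]
tool_rot: [0.002, 0.717, -0.697, -0.002]
contact_force: [-7.2, 1.2, 6.4]
gripper_width: 0.653
```

Request:
step_arm([
  [0,10,0,0,0.35],
  [0,30,0,0,0.35],
  [0,50,-20,0,0.35],
  [-30,60,-60,0,0.35],
  [-60,70,-90,0,0.35],
  [-100,80,-90,0,0.35],
  [-140,80,-90,0,0.35],
  [-140,80,-90,0,0.35],
])

```text
t: 13.12
eef_pos: [0.5513, 0.0887, 0.1201]
tool_rot: [-0.003, 0.72, -0.693, -0.0]
contact_force: [0.8, 1.3, -0.3]
gripper_width: 0.651
```

```bash
python3 snap.py 12
python3 - <<'E'
from h import *
c=load("top12.npz"); crop(c,270,145,130,60,6,"pics/t12.png")
c=load("scene12.npz"); crop(c,285,175,110,115,5,"pics/s12.png")
E
```

```text
13.22 [0.5516 0.0832 0.119 ] [ 0.7  0.  -0.2] 0.6478399155016936
shift [0. 0. 0.] spin 0 toolx yaw -88.0
```

View pics/t12.png

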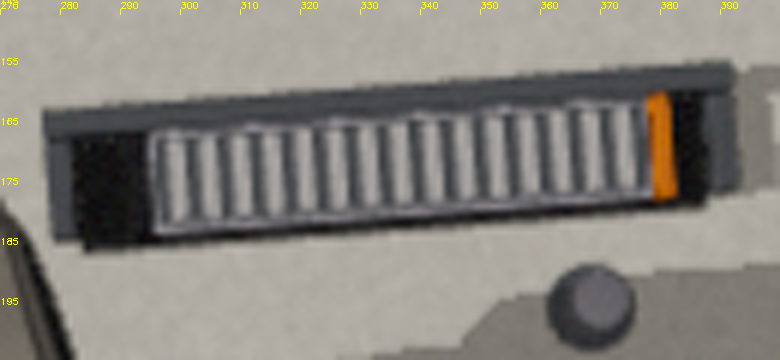

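View pics/s12.png

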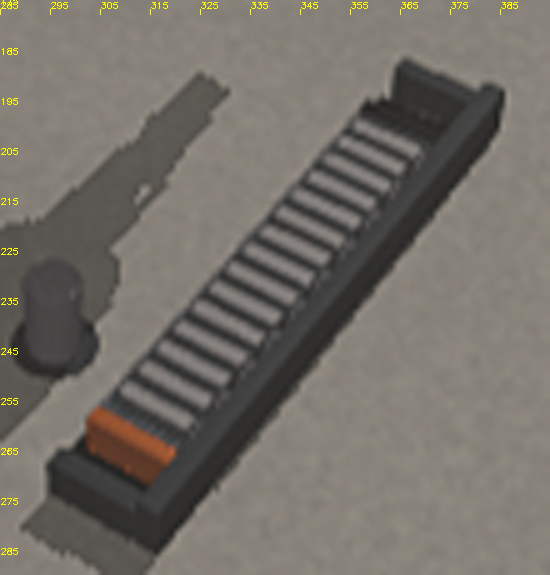

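Run:
```python
from h import *
from station import bot
a,c=load("top0.npz"),load("top12.npz")
g=lambda x,y,z: w2b(ray(c,(x+.5)/6-.5+270,(y+.5)/6-.5+145,z)[:2])*1e3
print("far",g(153,130,.024),g(668,93,.024),"near",g(155,235,.024),g(679,199,.024))
for n,(u0,u1,v0,v1) in dict(cup=(383,430,232,270),tamper=(440,472,243,272),pitcher=(444,500,178,220)).items():
    z=lambda k:(lambda P:((P[...,2]>.03)&(P[...,2]<.2)))(cloud(k)[v0:v1,u0:u1]); A,B=z(a),z(c); print(n,A.sum(),B.sum(),(A^B).sum())
print(bot.hand_in())
```

```text
far [  0.51476354 103.8154142 ] [   1.40074204 -122.7136728 ] near [-45.75535571 105.93579683] [ -45.59361536 -123.88547188]
cup 302 308 10
tamper 164 164 2
pitcher 834 837 27
the job is handed in; nothing more can be done
None
```

The tray is in its bay, flush along the back wall, and the job was handed in at about 13 s of the 72 s allowed. I did it by pushing alone, in the order you asked:

1. I pushed the near side of the tray until the orange end pointed into the bay, about 12° off the wall.
2. I pushed the black end along the tray's length until the orange end was behind the post, about 117 mm to the -y side of the bay's middle.
3. I swung the black end in with a push on the near side.
4. I finished with a wide, gentle push from both fingertips to square the tray against the wall.

**Last checks:**
- **Tray position:** measured in the bay, its far edge is at x ≈ +0.5 to +1.4 mm and its near edge at −45.8 and −45.6 mm at the two ends. That is flat against the wall, within the 2 mm calibration. The orange end is at y ≈ −123 mm, about 17 mm short of its cheek.
- **Black end:** I could not see this end's edge against the dark bay strip. From the tray's known length it should be at y ≈ +117 mm.
- **Forces:** the highest tool force I read was about 10 N, in the last push. I only read forces at the end of each move.
- **Other objects:** the cup, tamper and pitcher show the same outlines before and after, apart from a few edge pixels.
- **Arm:** it stands clear of everything.

An earlier check, after the swing, showed the black end still about 2 mm off the wall; the final wide push closed that gap. No checks disagreed after that.

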